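Close up the analyser corner for the night

ROBOT

A 6-joint arm with a two-finger parallel gripper is mounted at the origin on the work surface. World frame = base frame: x ahead of the robot, y to its left, z up, the work surface at z = 0. Lengths are in m, angles in rad, forces in N, time in s.
With the tool pointing down it reaches from about 0.225 to 0.875 m from the base axis. Payload 3.4 kg.
Tool frame: the origin (TCP) lies at the very end of the fingers, on their centre line; the grasp point (between the pads) lies manip.grip_point_offset behind it (manip.grip_point_offset is the distance from the TCP to the grasp point, in m); z points along the fingers, y is the line along which they close (so a half turn about z gives the same grasp; the last joint's range is limited). The gripper opens to 85 mm and grips with 20 to 120 N. Pads are 22 mm wide; open, the fingers measure 114 mm over their backs; the gripper's body (76 mm by 85 mm) begins 54 mm behind the grasp point. The pads swing forward as they close: fully open they stand 13 mm farther back than shut.
Start: joints at [1.214, 0.276, 1.505, -0, 1.361, -0.121], TCP at [0.134, 0.559, 0.231] pointing down, gripper open.
Joint ranges: [-2.89, 2.89], [-0.75, 2.08], [0.22, 2.7], [-1.18, 4.32], [0.11, 2.71], [-2.7, 2.7]. Speed limits (rad/s): [2.57, 2.57, 3.14, 3.14, 3.14, 3.14].

INTERFACE

Orientations are given as a unit quaternion [w, x, y, z].
In Python, from rig import manip gives the robot as it stands.
- The arm moves only by the shell command python3 -m pendant 'ROWS' [FORCE]. ROWS is JSON, a list of rows, each an object of numbers: "jaw": the opening, from -1 (shut) to 1 (fully open); "tx", "ty", "tz": the shift along the world's x, y, z in cm; "ax", "ay", "az": the turn, a rotation vector about the world's x, y, z in degrees. In form: [{"jaw": .., "tx": .., "ty": .., "tz": .., "ax": .., "ay": .., "az": ..}, ...]. A call has 1 to 10 rows; each row is the pose to reach, as a shift and turn from the pose commanded when the call began; what a row does not reach only later rows make up. A row lasts 1/8 s, in which the tool goes at most 62.5 mm and 10.7 degrees, less where a joint would pass 70% of its speed; a pose out of reach is approached as far as the arm can. A call with a gripper value outside its range is refused whole. The fingers move at their own pace and stop on an object; FORCE is the grip in N (left out, the last holds). Time passes only in rows, so rows that repeat a pose let the fingers close. It gives the time, the measured TCP pose, the force, the opening and the grip force at its end, in the units of the state.
- manip.get_state(): the state, without advancing time (a new reading comes with each control period).
- manip.get_image(name): name is "scene" or "top"; returns a dict with "pixels" (384x512x3 uint8, blue, green, red), "depth" (384x512 float32, m along the optical axis (not along the pixel's ray), 0 where there is no reading), "fx", "fy", "cx", "cy" (pixels), "D" ([k1, k2, p1, p2, k3] as OpenCV has them; the pictures are not rectified), "pose" (4x4, takes a point from camera to world coordinates). Camera axes: x right, y down, z forward; pixel columns grow to the right and rows downward; lengths in m; the calibration is good to about 2 mm. A picture is of the moment at which its call begins.
- manip.sign_off(): hands the job in; it is judged then, once.
The state is a dict: "clock": time; "qpos": joint angles; "qd": joint speeds; "effort": joint torques, N m; "position": TCP position; "ee_rot": TCP orientation; "contact_force": force on the tool from outside, world axes, zero at the start; "moment": the same for the moment, N m; "width": finger opening in m; "gripper_force": force on a finger pad.
Only numpy, scipy, OpenCV 4.12 (cv2) and the standard library are available. Lean on these libraries where they do the work, as an engineer would, in place of code of your own. Each camera call takes 0.05 s, during which the arm holds its last target. There are 200 camera calls.

TASK

Close up the analyser corner for the night: take the small lid off the steel cup on the round tray, nest all the other steel cups into it, one in another, as a single upright stack on the tray, and put the lid back, level, on the top cup. Also push the guard sleeve fully down over the analyser's upright spigot and set the large cover on the analyser's open well so that it is seated and level. Let go of everything, and leave the jar that stands among the cups standing where it is.

Things in the scene. Friction and masses are not known exactly. Their poses are not given: they have to be found in the camera images.
- base_cup: Plain steel stacking cup standing upright on the round tray under the small lid. 60 mm tall: closed foot 52 mm across to 26 mm height (its lowest 7 mm taper to 44 mm), above it a band 64 mm across outside, 58 inside. Set into another cup, its foot enters the mouth and its band rests on the other's rim, 34 mm higher. 0.14 kg. Origin: centre of underside, z up.
- cup1: Loose steel stacking cup like base_cup, standing upright on the counter (some are absent). 60 mm tall: closed foot 52 mm across to 26 mm height (its lowest 7 mm taper to 44 mm), above it a band 64 mm across outside, 58 inside. Set into another cup, its foot enters the mouth and its band rests on the other's rim, 34 mm higher. 0.14 kg. Origin: centre of underside, z up.
- cup2: Loose steel stacking cup like base_cup, standing upright on the counter (some are absent). 60 mm tall: closed foot 52 mm across to 26 mm height (its lowest 7 mm taper to 44 mm), above it a band 64 mm across outside, 58 inside. Set into another cup, its foot enters the mouth and its band rests on the other's rim, 34 mm higher. 0.14 kg. Origin: centre of underside, z up.
- cup3: Loose steel stacking cup like base_cup, standing upright on the counter (some are absent). 60 mm tall: closed foot 52 mm across to 26 mm height (its lowest 7 mm taper to 44 mm), above it a band 64 mm across outside, 58 inside. Set into another cup, its foot enters the mouth and its band rests on the other's rim, 34 mm higher. 0.14 kg. Origin: centre of underside, z up.
- cup4: Loose steel stacking cup like base_cup, standing upright on the counter (some are absent). 60 mm tall: closed foot 52 mm across to 26 mm height (its lowest 7 mm taper to 44 mm), above it a band 64 mm across outside, 58 inside. Set into another cup, its foot enters the mouth and its band rests on the other's rim, 34 mm higher. 0.14 kg. Origin: centre of underside, z up.
- lid: Small steel lid lying on base_cup. From below: plug 50 mm across, 8 mm tall (lowest 5 mm taper to 42 mm); disc 74 mm across, 8 to 13 mm; black knob 24 mm across, 13 to 39 mm. Origin: centre of plug's underside, z up. Seated: disc on the cup's rim, origin 52 mm above the cup's origin. 0.1 kg.
- cover: Large round steel cover for the analyser's well, lying on the counter at the right. From below: plug 76 mm across, 8 mm tall (lowest 5 mm taper to 68 mm); disc 112 mm across, 8 to 13 mm; black knob 24 mm across, 13 to 39 mm. Origin: centre of plug's underside, z up. Seated: disc on the well's rim, origin 8 mm below well_rim. 0.2 kg.
- sleeve: Rigid white plastic guard sleeve, a tube open at both ends, 48 mm across outside, 38 mm inside, 75 mm tall, with a flat foot flange 72 mm across and 6 mm thick round its lower end, standing upright on the counter flange down. Origin: centre of its lower end, z up along the tube. 0.08 kg.
- well_rim (a point): Centre of the well's mouth at rim height, z up: steel collar 94 mm across outside, 84 inside, standing 25 mm above the analyser's deck. The analyser is a fixed white box at the left, deck 210 x 260 mm and 60 mm high, with a grey hood 105 mm high along its far side, starting 120 mm beyond well and spigot.
- spigot_base (a point): Foot of the analyser's upright steel spigot, on its axis at the deck's surface (60 mm above the counter), z up. Spigot 33 mm across, 52 mm tall, tip tapered to 24 mm over the last 8 mm; 130 mm from the well's centre. Sleeve fully home: flange on the deck, origin at this point.
- tray: Flat round steel tray fixed to the counter, 124 mm across, floor 4 mm above the counter, lip 9 mm high. Origin: centre of its underside.
- jar: Closed amber jar, 48 mm across, 70 mm tall, standing among the cups; not part of the job. Origin: centre of its underside.
There are look-alikes about, which are no part of the job. Leave any brown or yellow look-alike of the sleeve alone.

How it is judged:
On the way:
1. All the loose cups are nested, fully home, in one stack on the cup on the tray (((z of cup1 in the frame of base_cup between 0.0315 and 0.0365 m and horizontal distance between cup1 and base_cup below 0.006 m) or (z of cup1 in the frame of cup2 between 0.0315 and 0.0365 m and horizontal distance between cup1 and cup2 below 0.006 m) or (z of cup1 in the frame of cup3 between 0.0315 and 0.0365 m and horizontal distance between cup1 and cup3 below 0.006 m) or (z of cup1 in the frame of cup4 between 0.0315 and 0.0365 m and horizontal distance between cup1 and cup4 below 0.006 m)) and horizontal distance between each of cup1, cup2, cup3, cup4 and base_cup below 0.015 m and angle between each of cup1, cup2, cup3, cup4, base_cup's own z axis and vertical below 0.06 rad and ((z of cup2 in the frame of base_cup between 0.0315 and 0.0365 m and horizontal distance between cup2 and base_cup below 0.006 m) or (z of cup2 in the frame of cup1 between 0.0315 and 0.0365 m and horizontal distance between cup2 and cup1 below 0.006 m) or (z of cup2 in the frame of cup3 between 0.0315 and 0.0365 m and horizontal distance between cup2 and cup3 below 0.006 m) or (z of cup2 in the frame of cup4 between 0.0315 and 0.0365 m and horizontal distance between cup2 and cup4 below 0.006 m)) and ((z of cup3 in the frame of base_cup between 0.0315 and 0.0365 m and horizontal distance between cup3 and base_cup below 0.006 m) or (z of cup3 in the frame of cup1 between 0.0315 and 0.0365 m and horizontal distance between cup3 and cup1 below 0.006 m) or (z of cup3 in the frame of cup2 between 0.0315 and 0.0365 m and horizontal distance between cup3 and cup2 below 0.006 m) or (z of cup3 in the frame of cup4 between 0.0315 and 0.0365 m and horizontal distance between cup3 and cup4 below 0.006 m)) and ((z of cup4 in the frame of base_cup between 0.0315 and 0.0365 m and horizontal distance between cup4 and base_cup below 0.006 m) or (z of cup4 in the frame of cup1 between 0.0315 and 0.0365 m and horizontal distance between cup4 and cup1 below 0.006 m) or (z of cup4 in the frame of cup2 between 0.0315 and 0.0365 m and horizontal distance between cup4 and cup2 below 0.006 m) or (z of cup4 in the frame of cup3 between 0.0315 and 0.0365 m and horizontal distance between cup4 and cup3 below 0.006 m)) and horizontal distance between base_cup and tray below 0.036 m), for 0.2 s.
At the end, for the whole second after the job is handed in: All cups stand nested in one upright stack on the tray with the lid on top, the cover on the well rim and the sleeve down on the spigot: each within 2.5 mm of fully home, 6 mm of its axis (sleeve 5), tilt under 0.06 rad (cover 0.05); stack within 36 mm of the tray's centre; all at rest (all of step 1 and ((z of lid in the frame of cup1 between 0.0495 and 0.0545 m and horizontal distance between lid and cup1 below 0.006 m) or (z of lid in the frame of cup2 between 0.0495 and 0.0545 m and horizontal distance between lid and cup2 below 0.006 m) or (z of lid in the frame of cup3 between 0.0495 and 0.0545 m and horizontal distance between lid and cup3 below 0.006 m) or (z of lid in the frame of cup4 between 0.0495 and 0.0545 m and horizontal distance between lid and cup4 below 0.006 m)) and z of lid in the frame of base_cup above 0.115 m and horizontal distance between lid and base_cup below 0.018 m and angle between each of lid, sleeve's own z axis and vertical below 0.06 rad and z of cover in the frame of well_rim between -0.0105 and -0.0055 m and horizontal distance between cover and well_rim below 0.006 m and angle between cover's own z axis and vertical below 0.05 rad and z of sleeve in the frame of spigot_base between -0.0025 and 0.0025 m and horizontal distance between sleeve and spigot_base below 0.005 m and linear speed of each of cup1, cup2, cup3, cup4, lid, cover, sleeve below 0.02 m/s); the robot touches nothing.
It fails at once if The jar is knocked over or shoved well away (over 80 mm) (angle between jar's own z axis and vertical above 0.6 rad or distance of jar from where it was at the start of the episode above 0.08 m).
Of cup1, cup2, cup3, cup4 only 2 to 4 are there at a start; the rules pass over those that are not, and their reading is None.
At some moment in a run one of cover, sleeve may be knocked a few centimetres aside while the robot is not near it.
Once in a run the grip may slacken for a moment while it holds something.
It also fails if it takes over 210 s, if anything falls off the work surface, if the arm or the gripper's body presses on something with over 40 N, if the wrist force passes 120 N, or if a joint passes its speed limit or range.

## Working session

There is one attempt and no reset: what is moved stays moved. The work goes in short steps, Python scripts to look and compute and a shell command to move; the robot and the scene stay as the last step left them, time stands still between calls to the robot, and variables do not carry over. Pictures are saved under pics/ and viewed, at most 14 in all, crops included, and the job is handed in when it is done.

```bash
mkdir -p pics; ls; cat > h.py <<'E'
from rig import manip
import numpy as np, cv2
def grab(n):
    im=manip.get_image(n); np.save(f'/tmp/{n}.npy',im,allow_pickle=True); return im
def load(n): return np.load(f'/tmp/{n}.npy',allow_pickle=True).item()
def ray(im,u,v):
    K=np.array([[im['fx'],0,im['cx']],[0,im['fy'],im['cy']],[0,0,1]])
    p=cv2.undistortPoints(np.array([[[u,v]]],float),K,np.array(im['D'],float))[0,0]
    return np.array([p[0],p[1],1.])
def atz(im,u,v,z):
    T=np.array(im['pose']); d=T[:3,:3]@ray(im,u,v); o=T[:3,3]
    return o+d*(z-o[2])/d[2]
def cloud(im):
    h,w=im['depth'].shape
    K=np.array([[im['fx'],0,im['cx']],[0,im['fy'],im['cy']],[0,0,1]])
    g=np.stack(np.meshgrid(np.arange(w),np.arange(h)),-1).reshape(-1,1,2).astype(float)
    p=cv2.undistortPoints(g,K,np.array(im['D'],float)).reshape(h,w,2)
    d=im['depth'][...,None]; P=np.concatenate([p*d,d],-1); T=np.array(im['pose'])
    P=P@T[:3,:3].T+T[:3,3]; P[im['depth']==0]=np.nan; return P
E
python3 - <<'E'
from h import *
for n in('scene','top'):
    im=grab(n); print(n,im['fx'],im['D'],np.round(im['pose'],3).tolist())
    cv2.imwrite(f'pics/{n}0.png',cv2.resize(im['pixels'],(800,600)))
print(manip.get_state(),manip.grip_point_offset)
E
```

```text
pics
scene 362.2152564635323 [0.00587013 0.         0.         0.         0.        ] [[-0.693, 0.499, -0.521, 1.157], [0.721, 0.492, -0.488, 0.5], [0.013, -0.714, -0.7, 0.804], [0.0, 0.0, 0.0, 1.0]]
top 374.9222952943652 [-0.1031982  0.         0.         0.         0.       ] [[0.029, -0.998, 0.049, 0.559], [-1.0, -0.03, -0.008, 0.014], [0.009, -0.049, -0.999, 1.107], [0.0, 0.0, 0.0, 1.0]]
{'clock': 0.1, 'qpos': array([ 1.21399973e+00,  2.76566616e-01,  1.50598737e+00,  4.01599217e-05,
        1.36071057e+00, -1.20991807e-01]), 'qd': array([ 0.00172889, -0.0009533 , -0.00367509, -0.00074051, -0.00053485,
       -0.00040245]), 'effort': array([ 1.65759971e-03, -4.17694187e+01, -2.46403992e+01, -1.57190752e-04,
        5.67628900e-03,  3.25428994e-05]), 'position': array([0.13415972, 0.55865744, 0.23051397]), 'ee_rot': array([-2.16886709e-04,  1.17633556e-01,  9.93056719e-01, -8.07562577e-04]), 'contact_force': array([-0.54767247, -0.12882015,  0.30929346]), 'moment': array([-0.01091568, -0.01840542, -0.00344096]), 'gripper_force': 0.0, 'width': 0.0851554010557776} 0.0187
```

View pics/scene0.png

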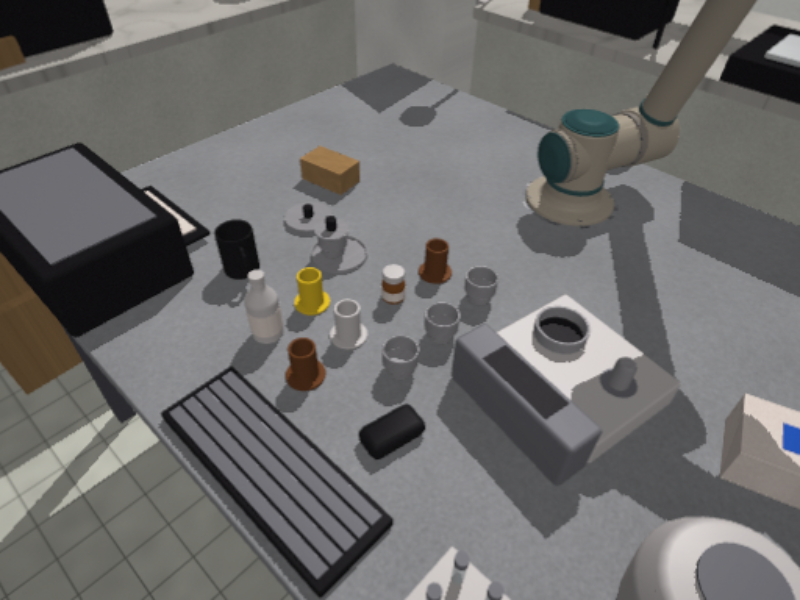

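View pics/top0.png

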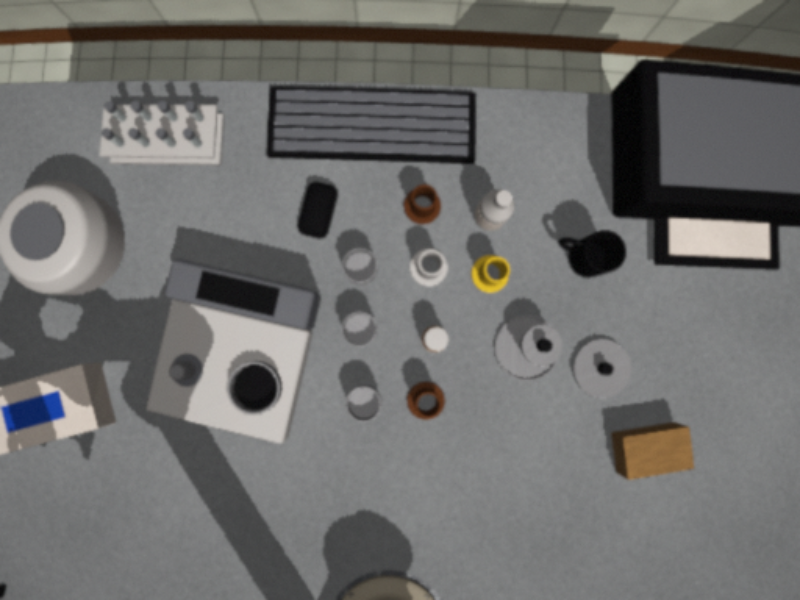

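The scene shows three loose cups at top-view pixels (358,262), (357,322) and (362,400), and the jar at (435,338). The white sleeve is at (430,265), with brown and yellow look-alikes at (423,203), (427,400) and (491,273), so the white one fits the description. Tray, base cup and lid are at (530,346) and the cover is at (602,367). The well is at (255,387) and the spigot at (185,370).

```bash
cat >> h.py <<'E'
from scipy.optimize import least_squares
def fitc(P,r=None):
    P=P[:,:2]; c=P.mean(0)
    if r is None:
        s=least_squares(lambda x:np.hypot(*(P-x[:2]).T)-x[2],[*c,.03],loss='soft_l1',f_scale=.002).x
    else:
        s=least_squares(lambda x:np.hypot(*(P-x[:2]).T)-r,c,loss='soft_l1',f_scale=.002).x
    return np.round(s,4)
def both(fresh=True):
    ims=[grab(n) if fresh else load(n) for n in('top','scene')]
    return ims,[cloud(i) for i in ims]
def near(C,c,rad,z0,z1):
    P=C.reshape(-1,3); P=P[~np.isnan(P[:,0])]
    m=(np.hypot(P[:,0]-c[0],P[:,1]-c[1])<rad)&(P[:,2]>z0)&(P[:,2]<z1)
    return P[m]
E
python3 - <<'E'
from h import *
ims,C=both(False)
px=dict(cupA=(358,262,.06),cupB=(357,322,.06),cupC=(362,400,.06),jar=(435,338,.07),sleeve=(430,262,.075),tray=(528,347,.0),lidknob=(542,345,.15),cover=(603,367,.03),well=(255,387,.085),spig=(184,369,.11))
for k,(u,v,z) in px.items():
    p=atz(ims[0],u*.64,v*.64,z)
    print(k,np.round(p,3),end=' ')
    for c in C:
        Q=near(c,p,.06,.006,.25)
        if len(Q)>5: print(len(Q),'pct z',np.round(np.percentile(Q[:,2],[5,25,50,75,95,99]),3),end=' ')
    print()
crop=ims[0]['pixels'][120:280,90:420]; cv2.imwrite('pics/crop0.png',cv2.resize(crop,None,fx=2.4,fy=2.4,interpolation=cv2.INTER_CUBIC))
crop=ims[1]['pixels'][110:310,140:450]; cv2.imwrite('pics/crop1.png',cv2.resize(crop,None,fx=2.5,fy=2.5,interpolation=cv2.INTER_CUBIC))
E
```

```text
cupA [0.688 0.072 0.06 ] 419 pct z [0.024 0.026 0.028 0.039 0.06  0.062] 545 pct z [0.015 0.029 0.04  0.053 0.06  0.062] 
cupB [0.58  0.071 0.06 ] 413 pct z [0.024 0.026 0.028 0.034 0.06  0.063] 494 pct z [0.012 0.029 0.04  0.052 0.06  0.062] 
cupC [0.441 0.057 0.06 ] 432 pct z [0.024 0.026 0.028 0.039 0.06  0.062] 431 pct z [0.012 0.03  0.041 0.052 0.06  0.062] 
jar [ 0.556 -0.069  0.07 ] 220 pct z [0.029 0.066 0.068 0.07  0.071 0.072] 330 pct z [0.012 0.03  0.048 0.069 0.071 0.072] 
sleeve [ 0.69  -0.056  0.075] 214 pct z [0.007 0.01  0.053 0.073 0.076 0.077] 468 pct z [0.007 0.024 0.049 0.066 0.075 0.076] 
tray [ 0.543 -0.252  0.   ] 655 pct z [0.007 0.066 0.068 0.069 0.094 0.096] 505 pct z [0.007 0.034 0.066 0.07  0.092 0.096] 
lidknob [ 0.549 -0.239  0.15 ] 664 pct z [0.007 0.065 0.068 0.069 0.094 0.096] 526 pct z [0.007 0.027 0.065 0.07  0.092 0.096] 
cover [ 0.51  -0.388  0.03 ] 1072 pct z [0.009 0.01  0.012 0.014 0.028 0.04 ] 397 pct z [0.01  0.012 0.014 0.015 0.036 0.039] 
well [0.461 0.244 0.085] 1437 pct z [0.057 0.059 0.06  0.063 0.085 0.086] 1144 pct z [0.059 0.06  0.062 0.076 0.085 0.087] 
spig [0.489 0.363 0.11 ] 1397 pct z [0.056 0.058 0.059 0.061 0.109 0.113] 1362 pct z [0.058 0.06  0.061 0.062 0.11  0.113]
```

View pics/crop0.png

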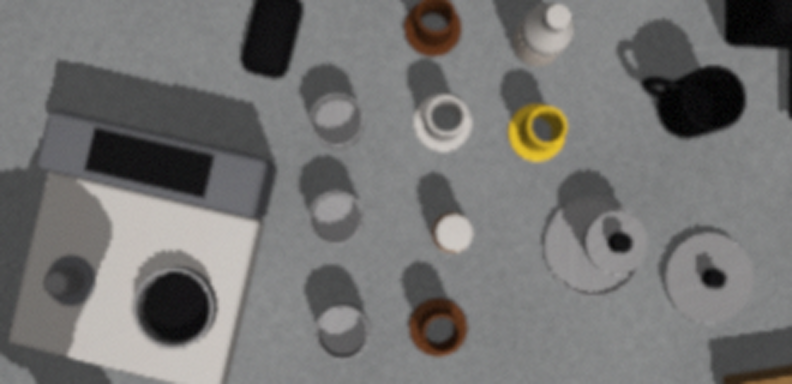

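View pics/crop1.png

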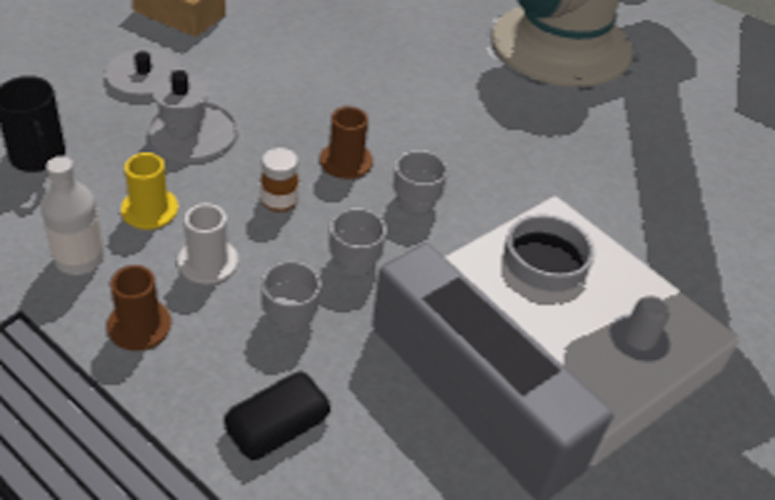

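The crops confirm three loose cups at crop0 (335,118), (335,212) and (340,327). The white sleeve is at (443,120), and the other tubes are brown or yellow. The heights measured from both cameras match the text (60, 70, 75, 95, 39, 85 and 112 mm). Next I fit the centres.

```bash
cat > fit.py <<'E'
from h import *
# name: guess, search radius, z window, radius(None free)
T=dict(cupA=((.688,.072),.045,.035,.07,.032),cupB=((.58,.071),.045,.035,.07,.032),cupC=((.441,.057),.045,.035,.07,.032),
 sleeve=((.69,-.056),.045,.025,.09,.024),base=((.543,-.24),.045,.062,.073,.037),lidk=((.543,-.24),.035,.075,.1,.012),
 cover=((.51,-.388),.075,.005,.018,.056),coverk=((.51,-.388),.035,.022,.05,.012),
 well=((.461,.244),.06,.068,.095,.047),spig=((.489,.363),.035,.07,.1,.0165),jar=((.556,-.069),.04,.02,.064,.024),
 flange=((.69,-.056),.05,.003,.009,.036))
def centre(k,ims,C,g=None):
    g0,rad,z0,z1,r=T[k]; g=np.array(g0 if g is None else g); out=[]
    for c in C:
        Q=near(c,g,rad,z0,z1)
        if len(Q)<8: out.append(None); continue
        # keep outer boundary in angle bins for outer-radius fit
        cc=g
        for _ in range(3):
            a=np.arctan2(*(Q[:,:2]-cc).T[::-1]); d=np.hypot(*(Q[:,:2]-cc).T)
            b=((a+np.pi)/(2*np.pi)*36).astype(int)
            idx=[np.where(b==i)[0][np.argmax(d[b==i])] for i in np.unique(b)]
            cc=fitc(Q[idx],r)[:2]
        out.append(tuple(cc)+(len(idx),))
    return out
if __name__=='__main__':
    import sys
    ims,C=both('old' not in sys.argv)
    for k in T:
        print(k,[None if o is None else tuple(round(float(x),4) for x in o) for o in centre(k,ims,C)])
E
python3 fit.py old
```

```text
cupA [(0.6835, 0.0689, 36.0), (0.6865, 0.0705, 36.0)]
cupB [(0.569, 0.0665, 36.0), (0.572, 0.0679, 36.0)]
cupC [(0.436, 0.0548, 36.0), (0.4393, 0.0561, 35.0)]
sleeve [(0.6901, -0.0571, 36.0), (0.694, -0.0565, 36.0)]
base [(0.549, -0.2592, 36.0), (0.552, -0.2602, 32.0)]
lidk [(0.5489, -0.2602, 34.0), (0.5524, -0.2593, 27.0)]
cover [(0.5078, -0.3918, 36.0), (0.5122, -0.3949, 36.0)]
coverk [(0.5059, -0.3914, 33.0), (0.5111, -0.3918, 22.0)]
well [(0.4597, 0.2479, 36.0), (0.4635, 0.2494, 36.0)]
spig [(0.4843, 0.3768, 13.0), (0.4873, 0.3773, 18.0)]
jar [(0.5555, -0.0715, 21.0), (0.5582, -0.0699, 20.0)]
flange [(0.6909, -0.0591, 34.0), (0.6931, -0.0578, 28.0)]
```

```bash
python3 -m pendant '[{"jaw":1,"tx":5,"ty":-10,"az":-10},{"jaw":1,"tx":10,"ty":-20,"az":-20},{"jaw":1,"tx":13,"ty":-26,"az":-30},{"jaw":1,"tx":16,"ty":-32,"az":-40},{"jaw":1,"tx":19,"ty":-38,"az":-50},{"jaw":1,"tx":22,"ty":-44,"az":-60},{"jaw":1,"tx":25,"ty":-49,"az":-70},{"jaw":1,"tx":28,"ty":-55,"az":-76.5},{"jaw":1,"tx":30,"ty":-60,"az":-76.5},{"jaw":1,"tx":30,"ty":-60,"az":-76.5}]'; python3 -m pendant '[{"jaw":1},{"jaw":1}]'
```

```text
invalid input at $[0]: expected keys jaw, tx, ty, tz, ax, ay, az
invalid input at $[0]: expected keys jaw, tx, ty, tz, ax, ay, az
```

```bash
python3 -m pendant '[{"jaw":1,"tx":30,"ty":-60,"tz":0,"ax":0,"ay":0,"az":-76.5},{"jaw":1,"tx":30,"ty":-60,"tz":0,"ax":0,"ay":0,"az":-76.5},{"jaw":1,"tx":30,"ty":-60,"tz":0,"ax":0,"ay":0,"az":-76.5},{"jaw":1,"tx":30,"ty":-60,"tz":0,"ax":0,"ay":0,"az":-76.5},{"jaw":1,"tx":30,"ty":-60,"tz":0,"ax":0,"ay":0,"az":-76.5},{"jaw":1,"tx":30,"ty":-60,"tz":0,"ax":0,"ay":0,"az":-76.5},{"jaw":1,"tx":30,"ty":-60,"tz":0,"ax":0,"ay":0,"az":-76.5},{"jaw":1,"tx":30,"ty":-60,"tz":0,"ax":0,"ay":0,"az":-76.5},{"jaw":1,"tx":30,"ty":-60,"tz":0,"ax":0,"ay":0,"az":-76.5},{"jaw":1,"tx":30,"ty":-60,"tz":0,"ax":0,"ay":0,"az":-76.5}]' 50; python3 -m pendant '[{"jaw":1,"tx":0,"ty":0,"tz":0,"ax":0,"ay":0,"az":0},{"jaw":1,"tx":0,"ty":0,"tz":0,"ax":0,"ay":0,"az":0}]'
```

```text
clock: 1.35
position: [0.4142, -0.0019, 0.2313]
ee_rot: [0.0, 0.707, 0.707, 0.0]
contact_force: [0.5, 1.6, 0.6]
width: 0.0854
gripper_force: 0.0
clock: 1.6
position: [0.4132, 0.0002, 0.2308]
ee_rot: [-0.001, 0.708, 0.707, -0.0]
contact_force: [-0.5, 0.1, -0.7]
width: 0.0851
gripper_force: 0.0
```

```bash
python3 -m pendant '[{"jaw":1,"tx":13.7,"ty":-26,"tz":-5,"ax":0,"ay":0,"az":0},{"jaw":1,"tx":13.7,"ty":-26,"tz":-5,"ax":0,"ay":0,"az":0},{"jaw":1,"tx":13.7,"ty":-26,"tz":-5,"ax":0,"ay":0,"az":0},{"jaw":1,"tx":13.7,"ty":-26,"tz":-5,"ax":0,"ay":0,"az":0},{"jaw":0.2,"tx":13.7,"ty":-26,"tz":-5,"ax":0,"ay":0,"az":0},{"jaw":0.2,"tx":13.7,"ty":-26,"tz":-5,"ax":0,"ay":0,"az":0},{"jaw":0.2,"tx":13.7,"ty":-26,"tz":-10,"ax":0,"ay":0,"az":0},{"jaw":0.2,"tx":13.7,"ty":-26,"tz":-13,"ax":0,"ay":0,"az":0},{"jaw":0.2,"tx":13.7,"ty":-26,"tz":-15.5,"ax":0,"ay":0,"az":0},{"jaw":0.2,"tx":13.7,"ty":-26,"tz":-15.5,"ax":0,"ay":0,"az":0}]' 50; python3 -m pendant '[{"jaw":-0.2,"tx":0,"ty":0,"tz":0,"ax":0,"ay":0,"az":0},{"jaw":-0.5,"tx":0,"ty":0,"tz":0,"ax":0,"ay":0,"az":0},{"jaw":-1,"tx":0,"ty":0,"tz":0,"ax":0,"ay":0,"az":0},{"jaw":-1,"tx":0,"ty":0,"tz":0,"ax":0,"ay":0,"az":0},{"jaw":-1,"tx":0,"ty":0,"tz":0,"ax":0,"ay":0,"az":0},{"jaw":-1,"tx":0,"ty":0,"tz":0,"ax":0,"ay":0,"az":0}]' 50
```

```text
clock: 2.85
position: [0.5492, -0.2562, 0.0748]
ee_rot: [-0.003, 0.706, 0.708, -0.0]
contact_force: [-0.7, -0.0, -0.9]
width: 0.0511
gripper_force: 0.0
clock: 3.6
position: [0.5515, -0.26, 0.0782]
ee_rot: [0.001, 0.707, 0.707, 0.001]
contact_force: [-0.8, 1.8, 7.2]
width: 0.0218
gripper_force: 49.0
```

```bash
python3 -m pendant '[{"jaw":-1,"tx":0,"ty":0,"tz":2,"ax":0,"ay":0,"az":0},{"jaw":-1,"tx":0,"ty":0,"tz":5,"ax":0,"ay":0,"az":0},{"jaw":-1,"tx":-6,"ty":3,"tz":5,"ax":0,"ay":0,"az":0},{"jaw":-1,"tx":-12,"ty":6,"tz":5,"ax":0,"ay":0,"az":0},{"jaw":-1,"tx":-17,"ty":9,"tz":5,"ax":0,"ay":0,"az":0},{"jaw":-1,"tx":-17,"ty":9,"tz":1,"ax":0,"ay":0,"az":0},{"jaw":-1,"tx":-17,"ty":9,"tz":-2,"ax":0,"ay":0,"az":0},{"jaw":-1,"tx":-17,"ty":9,"tz":-4.5,"ax":0,"ay":0,"az":0},{"jaw":-1,"tx":-17,"ty":9,"tz":-5.2,"ax":0,"ay":0,"az":0},{"jaw":-1,"tx":-17,"ty":9,"tz":-5.2,"ax":0,"ay":0,"az":0}]'
```

```text
clock: 4.85
position: [0.3811, -0.1701, 0.0245]
ee_rot: [0.0, 0.707, 0.707, 0.0]
contact_force: [0.6, -0.0, -1.4]
width: 0.0216
gripper_force: 50.6
```

```bash
python3 -m pendant '[{"jaw":-1,"tx":0,"ty":0,"tz":-0.2,"ax":0,"ay":0,"az":0},{"jaw":-1,"tx":0,"ty":0,"tz":-0.2,"ax":0,"ay":0,"az":0}]'; python3 - <<'E'
from h import *
im=grab('scene');cv2.imwrite('pics/s1.png',cv2.resize(im['pixels'][60:310,120:450],(792,600)))
E
```

```text
clock: 5.1
position: [0.3814, -0.1702, 0.0229]
ee_rot: [0.001, 0.707, 0.707, 0.0]
contact_force: [-0.6, 1.0, -1.5]
width: 0.0218
gripper_force: 50.6
```

View pics/s1.png

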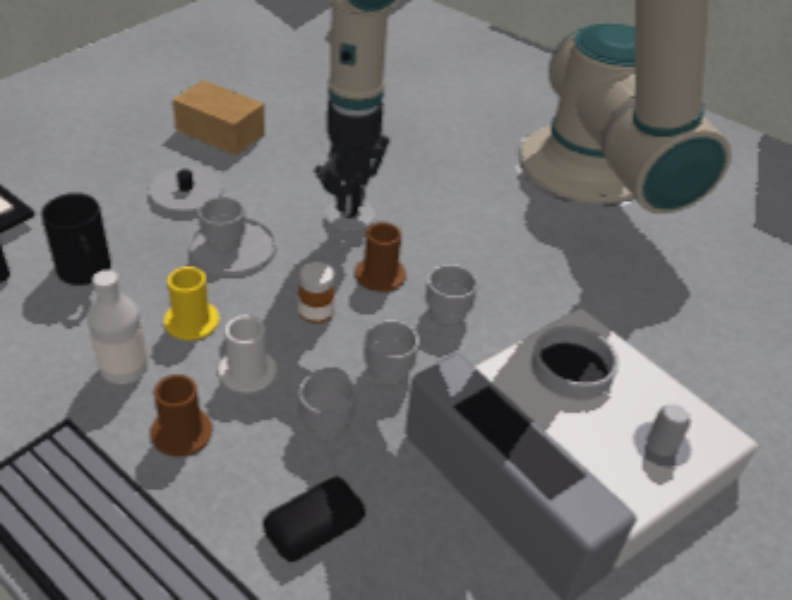

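The lid is in the grip at (350,215), just above the counter, and the base cup stands open at (222,222). Next I set the lid down and go to cup C.

```bash
python3 -m pendant '[{"jaw":-1,"tx":0,"ty":0,"tz":-0.15,"ax":0,"ay":0,"az":0},{"jaw":-1,"tx":0,"ty":0,"tz":-0.15,"ax":0,"ay":0,"az":0}]'; python3 -m pendant '[{"jaw":-0.5,"tx":0,"ty":0,"tz":0,"ax":0,"ay":0,"az":0},{"jaw":0,"tx":0,"ty":0,"tz":0,"ax":0,"ay":0,"az":0},{"jaw":0,"tx":0,"ty":0,"tz":0,"ax":0,"ay":0,"az":0},{"jaw":0.2,"tx":0,"ty":0,"tz":2,"ax":0,"ay":0,"az":0},{"jaw":1,"tx":0,"ty":0,"tz":8,"ax":0,"ay":0,"az":0},{"jaw":1,"tx":0,"ty":5,"tz":11,"ax":0,"ay":0,"az":0},{"jaw":1,"tx":3,"ty":10,"tz":11,"ax":0,"ay":0,"az":0},{"jaw":1,"tx":5,"ty":16,"tz":11,"ax":0,"ay":0,"az":0},{"jaw":1,"tx":5.6,"ty":22.6,"tz":11,"ax":0,"ay":0,"az":0},{"jaw":1,"tx":5.6,"ty":22.6,"tz":11,"ax":0,"ay":0,"az":0}]'; python3 -m pendant '[{"jaw":1,"tx":0,"ty":0,"tz":0,"ax":0,"ay":0,"az":0},{"jaw":1,"tx":0,"ty":0,"tz":0,"ax":0,"ay":0,"az":0}]'; python3 fit.py
```

```text
clock: 5.4
position: [0.3812, -0.1702, 0.0221]
ee_rot: [0.001, 0.707, 0.707, 0.0]
contact_force: [-1.9, 1.2, 11.6]
width: 0.0215
gripper_force: 52.1
clock: 6.65
position: [0.4365, 0.0599, 0.1306]
ee_rot: [-0.001, 0.705, 0.709, 0.0]
contact_force: [0.3, -1.3, -0.2]
width: 0.0854
gripper_force: 0.0
clock: 6.9
position: [0.4367, 0.0548, 0.1307]
ee_rot: [0.0, 0.708, 0.706, -0.0]
contact_force: [1.1, -0.6, -0.6]
width: 0.0855
gripper_force: 0.0
cupA [(0.6834, 0.0689, 36.0), (0.6864, 0.0703, 36.0)]
cupB [(0.569, 0.0665, 36.0), (0.5719, 0.0679, 36.0)]
cupC [(0.435, 0.0549, 12.0), (0.4394, 0.0561, 36.0)]
sleeve [(0.6902, -0.0571, 36.0), (0.6939, -0.0565, 36.0)]
base [(0.5511, -0.2665, 22.0), (0.5547, -0.2674, 17.0)]
lidk [None, None]
cover [(0.5071, -0.3913, 36.0), (0.5101, -0.3934, 36.0)]
coverk [(0.5064, -0.3922, 31.0), (0.5104, -0.3917, 21.0)]
well [(0.4598, 0.2478, 36.0), (0.4638, 0.2495, 36.0)]
spig [(0.4836, 0.3763, 14.0), (0.4873, 0.3771, 18.0)]
jar [(0.5554, -0.0718, 19.0), (0.5583, -0.0699, 21.0)]
flange [(0.6897, -0.0571, 35.0), (0.6917, -0.0576, 27.0)]
```

```bash
python3 - <<'E'
import fit
from h import *
ims,C=both(False)
fit.T['base']=((.5505,-.26),.05,.04,.072,.032); print(fit.centre('base',ims,C))
E
python3 -m pendant '[{"jaw":1,"tx":0.1,"ty":0.1,"tz":-5,"ax":0,"ay":0,"az":0},{"jaw":1,"tx":0.1,"ty":0.1,"tz":-8,"ax":0,"ay":0,"az":0},{"jaw":1,"tx":0.1,"ty":0.1,"tz":-10.2,"ax":0,"ay":0,"az":0},{"jaw":1,"tx":0.1,"ty":0.1,"tz":-10.2,"ax":0,"ay":0,"az":0},{"jaw":0.6,"tx":0.1,"ty":0.1,"tz":-10.2,"ax":0,"ay":0,"az":0},{"jaw":0,"tx":0.1,"ty":0.1,"tz":-10.2,"ax":0,"ay":0,"az":0},{"jaw":-1,"tx":0.1,"ty":0.1,"tz":-10.2,"ax":0,"ay":0,"az":0},{"jaw":-1,"tx":0.1,"ty":0.1,"tz":-10.2,"ax":0,"ay":0,"az":0}]'
```

```text
[(np.float64(0.5492), np.float64(-0.2595), 36), (np.float64(0.552), np.float64(-0.2603), 36)]
clock: 8.0
position: [0.4387, 0.0566, 0.0303]
ee_rot: [0.001, 0.707, 0.707, 0.001]
contact_force: [-1.2, -1.9, 6.6]
width: 0.0632
gripper_force: 54.8
```

```bash
python3 -m pendant '[{"jaw":-1,"tx":0,"ty":0,"tz":5,"ax":0,"ay":0,"az":0},{"jaw":-1,"tx":0,"ty":0,"tz":10,"ax":0,"ay":0,"az":0},{"jaw":-1,"tx":2,"ty":-5,"tz":10,"ax":0,"ay":0,"az":0},{"jaw":-1,"tx":4,"ty":-11,"tz":10,"ax":0,"ay":0,"az":0},{"jaw":-1,"tx":6,"ty":-16,"tz":10,"ax":0,"ay":0,"az":0},{"jaw":-1,"tx":8,"ty":-22,"tz":10,"ax":0,"ay":0,"az":0},{"jaw":-1,"tx":10,"ty":-27,"tz":10,"ax":0,"ay":0,"az":0},{"jaw":-1,"tx":11.3,"ty":-31.6,"tz":10,"ax":0,"ay":0,"az":0},{"jaw":-1,"tx":11.3,"ty":-31.6,"tz":10,"ax":0,"ay":0,"az":0},{"jaw":-1,"tx":11.3,"ty":-31.6,"tz":10,"ax":0,"ay":0,"az":0}]'; python3 -m pendant '[{"jaw":-1,"tx":0,"ty":0,"tz":-2,"ax":0,"ay":0,"az":0},{"jaw":-1,"tx":0,"ty":0,"tz":-4,"ax":0,"ay":0,"az":0},{"jaw":-1,"tx":0,"ty":0,"tz":-5,"ax":0,"ay":0,"az":0},{"jaw":-1,"tx":0,"ty":0,"tz":-5.5,"ax":0,"ay":0,"az":0},{"jaw":-1,"tx":0,"ty":0,"tz":-5.9,"ax":0,"ay":0,"az":0},{"jaw":-1,"tx":0,"ty":0,"tz":-5.9,"ax":0,"ay":0,"az":0}]'
```

```text
clock: 9.25
position: [0.5502, -0.2583, 0.1288]
ee_rot: [-0.001, 0.707, 0.707, 0.0]
contact_force: [0.1, 0.0, -1.9]
width: 0.0629
gripper_force: 56.3
clock: 10.0
position: [0.551, -0.2588, 0.07]
ee_rot: [0.0, 0.707, 0.707, 0.0]
contact_force: [0.3, 0.0, -1.4]
width: 0.0624
gripper_force: 56.3
```

```bash
python3 -m pendant '[{"jaw":-1,"tx":0,"ty":0,"tz":-0.2,"ax":0,"ay":0,"az":0},{"jaw":-1,"tx":0,"ty":0,"tz":-0.35,"ax":0,"ay":0,"az":0},{"jaw":-1,"tx":0,"ty":0,"tz":-0.35,"ax":0,"ay":0,"az":0}]'; python3 -m pendant '[{"jaw":0.6,"tx":0,"ty":0,"tz":0,"ax":0,"ay":0,"az":0},{"jaw":1,"tx":0,"ty":0,"tz":0,"ax":0,"ay":0,"az":0},{"jaw":1,"tx":0,"ty":0,"tz":0,"ax":0,"ay":0,"az":0},{"jaw":1,"tx":0,"ty":0,"tz":2,"ax":0,"ay":0,"az":0},{"jaw":1,"tx":0,"ty":0,"tz":7,"ax":0,"ay":0,"az":0},{"jaw":1,"tx":0,"ty":6,"tz":7,"ax":0,"ay":0,"az":0},{"jaw":1,"tx":0,"ty":12,"tz":7,"ax":0,"ay":0,"az":0},{"jaw":1,"tx":0,"ty":18,"tz":7,"ax":0,"ay":0,"az":0},{"jaw":1,"tx":1,"ty":24,"tz":7,"ax":0,"ay":0,"az":0},{"jaw":1,"tx":2,"ty":30,"tz":7,"ax":0,"ay":0,"az":0}]'; python3 -m pendant '[{"jaw":1,"tx":0,"ty":2.7,"tz":0,"ax":0,"ay":0,"az":0},{"jaw":1,"tx":0,"ty":2.7,"tz":0,"ax":0,"ay":0,"az":0},{"jaw":1,"tx":0,"ty":2.7,"tz":0,"ax":0,"ay":0,"az":0}]'
python3 - <<'E'
import fit
from h import *
ims,C=both()
fit.T['stk']=((.5505,-.26),.05,.075,.11,.032); print('stack top',fit.centre('stk',ims,C),[np.percentile(near(c,(.55,-.26),.06,.05,.15)[:,2],[90,97]) for c in C])
fit.T['base']=((.5505,-.26),.05,.04,.06,.032); print(fit.centre('base',ims,C))
print(fit.centre('cupB',ims,C),fit.centre('cupA',ims,C))
E
```

```text
clock: 10.38
position: [0.5513, -0.2592, 0.0683]
ee_rot: [0.001, 0.707, 0.707, 0.0]
contact_force: [-2.1, 2.3, 8.1]
width: 0.0632
gripper_force: 57.2
clock: 11.62
position: [0.571, 0.0429, 0.1364]
ee_rot: [0.0, 0.707, 0.707, 0.0]
contact_force: [1.6, 0.2, -0.4]
width: 0.0854
gripper_force: 0.0
clock: 12.0
position: [0.5708, 0.0675, 0.1362]
ee_rot: [0.0, 0.707, 0.707, -0.0]
contact_force: [0.4, -0.6, -0.4]
width: 0.0857
gripper_force: 0.0
stack top [(np.float64(0.5499), np.float64(-0.2594), 36), (np.float64(0.5531), np.float64(-0.2592), 36)] [array([0.09644481, 0.09813164]), array([0.09640126, 0.09843439])]
[(np.float64(0.549), np.float64(-0.2599), 15), (np.float64(0.5524), np.float64(-0.2596), 16)]
[None, (np.float64(0.572), np.float64(0.0676), 36)] [(np.float64(0.6832), np.float64(0.0689), 32), (np.float64(0.6863), np.float64(0.0703), 36)]
```

```bash
python3 -m pendant '[{"jaw":1,"tx":0.1,"ty":0,"tz":-5,"ax":0,"ay":0,"az":0},{"jaw":1,"tx":0.1,"ty":0,"tz":-8,"ax":0,"ay":0,"az":0},{"jaw":1,"tx":0.1,"ty":0,"tz":-10.7,"ax":0,"ay":0,"az":0},{"jaw":1,"tx":0.1,"ty":0,"tz":-10.7,"ax":0,"ay":0,"az":0},{"jaw":0.6,"tx":0.1,"ty":0,"tz":-10.7,"ax":0,"ay":0,"az":0},{"jaw":0,"tx":0.1,"ty":0,"tz":-10.7,"ax":0,"ay":0,"az":0},{"jaw":-1,"tx":0.1,"ty":0,"tz":-10.7,"ax":0,"ay":0,"az":0},{"jaw":-1,"tx":0.1,"ty":0,"tz":-10.7,"ax":0,"ay":0,"az":0}]'; python3 -m pendant '[{"jaw":-1,"tx":0,"ty":0,"tz":6,"ax":0,"ay":0,"az":0},{"jaw":-1,"tx":0,"ty":0,"tz":12.5,"ax":0,"ay":0,"az":0},{"jaw":-1,"tx":0,"ty":-5,"tz":12.5,"ax":0,"ay":0,"az":0},{"jaw":-1,"tx":-1,"ty":-11,"tz":12.5,"ax":0,"ay":0,"az":0},{"jaw":-1,"tx":-1,"ty":-16,"tz":12.5,"ax":0,"ay":0,"az":0},{"jaw":-1,"tx":-2,"ty":-22,"tz":12.5,"ax":0,"ay":0,"az":0},{"jaw":-1,"tx":-2,"ty":-27,"tz":12.5,"ax":0,"ay":0,"az":0},{"jaw":-1,"tx":-2,"ty":-32.7,"tz":12.5,"ax":0,"ay":0,"az":0},{"jaw":-1,"tx":-2,"ty":-32.7,"tz":12.5,"ax":0,"ay":0,"az":0},{"jaw":-1,"tx":-2,"ty":-32.7,"tz":12.5,"ax":0,"ay":0,"az":0}]'
```

```text
clock: 13.1
position: [0.5732, 0.0678, 0.0309]
ee_rot: [0.001, 0.707, 0.707, 0.001]
contact_force: [-0.5, -1.0, 6.7]
width: 0.0612
gripper_force: 56.6
clock: 14.35
position: [0.5513, -0.2583, 0.1539]
ee_rot: [-0.001, 0.707, 0.707, 0.0]
contact_force: [0.0, 0.3, -1.2]
width: 0.0615
gripper_force: 56.1
```

```bash
python3 -m pendant '[{"jaw":-1,"tx":0,"ty":-0.1,"tz":-2,"ax":0,"ay":0,"az":0},{"jaw":-1,"tx":0,"ty":-0.1,"tz":-4,"ax":0,"ay":0,"az":0},{"jaw":-1,"tx":0,"ty":-0.1,"tz":-4.6,"ax":0,"ay":0,"az":0},{"jaw":-1,"tx":0,"ty":-0.1,"tz":-5.1,"ax":0,"ay":0,"az":0},{"jaw":-1,"tx":0,"ty":-0.1,"tz":-5.2,"ax":0,"ay":0,"az":0},{"jaw":-1,"tx":0,"ty":-0.1,"tz":-5.2,"ax":0,"ay":0,"az":0}]'
```

```text
clock: 15.1
position: [0.5522, -0.26, 0.103]
ee_rot: [0.001, 0.707, 0.707, 0.0]
contact_force: [0.5, -0.1, -0.4]
width: 0.0616
gripper_force: 56.2
```

```bash
python3 -m pendant '[{"jaw":-1,"tx":0,"ty":0,"tz":-0.1,"ax":0,"ay":0,"az":0},{"jaw":-1,"tx":0,"ty":0,"tz":-0.25,"ax":0,"ay":0,"az":0},{"jaw":-1,"tx":0,"ty":0,"tz":-0.25,"ax":0,"ay":0,"az":0}]';  python3 -m pendant '[{"jaw":0.6,"tx":0,"ty":0,"tz":0,"ax":0,"ay":0,"az":0},{"jaw":1,"tx":0,"ty":0,"tz":0,"ax":0,"ay":0,"az":0},{"jaw":1,"tx":0,"ty":0,"tz":0,"ax":0,"ay":0,"az":0},{"jaw":1,"tx":0,"ty":0,"tz":2,"ax":0,"ay":0,"az":0},{"jaw":1,"tx":0,"ty":0,"tz":7,"ax":0,"ay":0,"az":0},{"jaw":1,"tx":0,"ty":6,"tz":7,"ax":0,"ay":0,"az":0},{"jaw":1,"tx":2,"ty":12,"tz":7,"ax":0,"ay":0,"az":0},{"jaw":1,"tx":5,"ty":18,"tz":7,"ax":0,"ay":0,"az":0},{"jaw":1,"tx":8,"ty":23,"tz":7,"ax":0,"ay":0,"az":0},{"jaw":1,"tx":11,"ty":28,"tz":7,"ax":0,"ay":0,"az":0}]'; python3 -m pendant '[{"jaw":1,"tx":2.4,"ty":5,"tz":0,"ax":0,"ay":0,"az":0},{"jaw":1,"tx":2.4,"ty":5,"tz":0,"ax":0,"ay":0,"az":0},{"jaw":1,"tx":2.4,"ty":5,"tz":0,"ax":0,"ay":0,"az":0}]'
python3 - <<'E'
import fit
from h import *
ims,C=both()
fit.T['stk']=((.5505,-.26),.05,.108,.15,.032); print('stack top',fit.centre('stk',ims,C),[np.percentile(near(c,(.55,-.26),.06,.05,.17)[:,2],[90,97]) for c in C])
for k in('cupA','sleeve','coverk','jar'):print(k,fit.centre(k,ims,C))
E
```

```text
clock: 15.48
position: [0.5523, -0.2601, 0.1029]
ee_rot: [0.001, 0.707, 0.707, 0.0]
contact_force: [-3.9, 1.5, 13.6]
width: 0.0615
gripper_force: 57.7
clock: 16.73
position: [0.6627, 0.022, 0.1696]
ee_rot: [0.0, 0.707, 0.707, -0.0]
contact_force: [-0.1, -1.4, -0.3]
width: 0.0855
gripper_force: 0.0
clock: 17.1
position: [0.6854, 0.0698, 0.1691]
ee_rot: [-0.0, 0.707, 0.707, -0.001]
contact_force: [-0.6, -0.9, 0.7]
width: 0.0858
gripper_force: 0.0
stack top [(np.float64(0.5508), np.float64(-0.259), 36), (np.float64(0.5541), np.float64(-0.2594), 35)] [array([0.13003128, 0.13193837]), array([0.12885121, 0.13194294])]
cupA [(np.float64(0.6842), np.float64(0.0689), 5), (np.float64(0.6866), np.float64(0.0706), 36)]
sleeve [(np.float64(0.6902), np.float64(-0.057), 36), (np.float64(0.694), np.float64(-0.0566), 36)]
coverk [(np.float64(0.5069), np.float64(-0.3926), 31), (np.float64(0.5106), np.float64(-0.3928), 23)]
jar [(np.float64(0.5557), np.float64(-0.0716), 20), (np.float64(0.5586), np.float64(-0.0701), 17)]
```

```bash
python3 -m pendant '[{"jaw":1,"tx":0.1,"ty":0,"tz":-5,"ax":0,"ay":0,"az":0},{"jaw":1,"tx":0.1,"ty":0,"tz":-10,"ax":0,"ay":0,"az":0},{"jaw":1,"tx":0.1,"ty":0,"tz":-12.5,"ax":0,"ay":0,"az":0},{"jaw":1,"tx":0.1,"ty":0,"tz":-14,"ax":0,"ay":0,"az":0},{"jaw":1,"tx":0.1,"ty":0,"tz":-14,"ax":0,"ay":0,"az":0},{"jaw":0.6,"tx":0.1,"ty":0,"tz":-14,"ax":0,"ay":0,"az":0},{"jaw":0,"tx":0.1,"ty":0,"tz":-14,"ax":0,"ay":0,"az":0},{"jaw":-1,"tx":0.1,"ty":0,"tz":-14,"ax":0,"ay":0,"az":0},{"jaw":-1,"tx":0.1,"ty":0,"tz":-14,"ax":0,"ay":0,"az":0}]'; python3 -m pendant '[{"jaw":-1,"tx":0,"ty":0,"tz":5,"ax":0,"ay":0,"az":0},{"jaw":-1,"tx":0,"ty":0,"tz":11,"ax":0,"ay":0,"az":0},{"jaw":-1,"tx":0,"ty":0,"tz":16,"ax":0,"ay":0,"az":0},{"jaw":-1,"tx":-2,"ty":-5,"tz":16,"ax":0,"ay":0,"az":0},{"jaw":-1,"tx":-4,"ty":-10,"tz":16,"ax":0,"ay":0,"az":0},{"jaw":-1,"tx":-6,"ty":-15,"tz":16,"ax":0,"ay":0,"az":0},{"jaw":-1,"tx":-9,"ty":-21,"tz":16,"ax":0,"ay":0,"az":0},{"jaw":-1,"tx":-11,"ty":-26,"tz":16,"ax":0,"ay":0,"az":0},{"jaw":-1,"tx":-13.4,"ty":-32.9,"tz":16,"ax":0,"ay":0,"az":0},{"jaw":-1,"tx":-13.4,"ty":-32.9,"tz":16,"ax":0,"ay":0,"az":0}]';python3 -m pendant '[{"jaw":-1,"tx":0,"ty":0,"tz":0,"ax":0,"ay":0,"az":0},{"jaw":-1,"tx":0,"ty":0,"tz":0,"ax":0,"ay":0,"az":0}]'
```

```text
clock: 18.32
position: [0.6882, 0.07, 0.0322]
ee_rot: [0.002, 0.707, 0.707, 0.001]
contact_force: [-0.9, -1.0, 6.6]
width: 0.0629
gripper_force: 55.4
clock: 19.58
position: [0.5514, -0.2627, 0.1901]
ee_rot: [0.001, 0.709, 0.705, -0.001]
contact_force: [-0.1, 1.4, -1.4]
width: 0.0622
gripper_force: 55.8
clock: 19.82
position: [0.5533, -0.2574, 0.1898]
ee_rot: [-0.0, 0.707, 0.707, 0.0]
contact_force: [0.2, -0.8, -1.6]
width: 0.0627
gripper_force: 55.8
```

```bash
python3 -m pendant '[{"jaw":-1,"tx":0,"ty":-0.1,"tz":-2,"ax":0,"ay":0,"az":0},{"jaw":-1,"tx":0,"ty":-0.1,"tz":-4,"ax":0,"ay":0,"az":0},{"jaw":-1,"tx":0,"ty":-0.1,"tz":-4.6,"ax":0,"ay":0,"az":0},{"jaw":-1,"tx":0,"ty":-0.1,"tz":-5.1,"ax":0,"ay":0,"az":0},{"jaw":-1,"tx":0,"ty":-0.1,"tz":-5.2,"ax":0,"ay":0,"az":0},{"jaw":-1,"tx":0,"ty":-0.1,"tz":-5.3,"ax":0,"ay":0,"az":0},{"jaw":-1,"tx":0,"ty":-0.1,"tz":-5.3,"ax":0,"ay":0,"az":0}]'
```

```text
clock: 20.7
position: [0.5535, -0.26, 0.1381]
ee_rot: [0.001, 0.707, 0.707, 0.001]
contact_force: [-1.1, 1.6, 4.8]
width: 0.0629
gripper_force: 56.3
```

```bash
python3 -m pendant '[{"jaw":-1,"tx":0,"ty":0,"tz":-0.1,"ax":0,"ay":0,"az":0},{"jaw":-1,"tx":0,"ty":0,"tz":-0.1,"ax":0,"ay":0,"az":0}]';  python3 -m pendant '[{"jaw":0.6,"tx":0,"ty":0,"tz":0,"ax":0,"ay":0,"az":0},{"jaw":1,"tx":0,"ty":0,"tz":0,"ax":0,"ay":0,"az":0},{"jaw":1,"tx":0,"ty":0,"tz":0,"ax":0,"ay":0,"az":0},{"jaw":1,"tx":0,"ty":0,"tz":2,"ax":0,"ay":0,"az":0},{"jaw":1,"tx":0,"ty":0,"tz":7,"ax":0,"ay":0,"az":0},{"jaw":1,"tx":-6,"ty":3,"tz":7,"ax":0,"ay":0,"az":0},{"jaw":1,"tx":-12,"ty":6,"tz":7,"ax":0,"ay":0,"az":0},{"jaw":0.2,"tx":-17.2,"ty":9,"tz":3,"ax":0,"ay":0,"az":0},{"jaw":0.2,"tx":-17.2,"ty":9,"tz":-3,"ax":0,"ay":0,"az":0},{"jaw":0.2,"tx":-17.2,"ty":9,"tz":-3,"ax":0,"ay":0,"az":0}]'; python3 -m pendant '[{"jaw":0.2,"tx":0,"ty":0,"tz":0,"ax":0,"ay":0,"az":0},{"jaw":0.2,"tx":0,"ty":0,"tz":0,"ax":0,"ay":0,"az":0}]'
python3 - <<'E'
import fit
from h import *
ims,C=both()
fit.T['stk']=((.5525,-.26),.05,.142,.18,.032); print('stack top',fit.centre('stk',ims,C),[np.percentile(near(c,(.55,-.26),.06,.05,.2)[:,2],[90,97]) for c in C])
fit.T['lid']=((.381,-.17),.05,.005,.018,.037)
for k in('lid','sleeve','coverk','jar'):print(k,fit.centre(k,ims,C))
E
```

```text
clock: 20.95
position: [0.5536, -0.2602, 0.1381]
ee_rot: [0.001, 0.707, 0.707, 0.001]
contact_force: [-1.7, 1.9, 8.5]
width: 0.0628
gripper_force: 56.8
clock: 22.2
position: [0.3769, -0.1674, 0.1033]
ee_rot: [-0.004, 0.707, 0.707, -0.001]
contact_force: [0.1, -0.8, 0.6]
width: 0.051
gripper_force: 0.0
clock: 22.45
position: [0.3836, -0.1717, 0.1076]
ee_rot: [0.002, 0.707, 0.707, 0.001]
contact_force: [-0.6, -0.4, -0.6]
width: 0.0513
gripper_force: 0.0
stack top [(np.float64(0.5521), np.float64(-0.2592), 36), (np.float64(0.5552), np.float64(-0.2597), 35)] [array([0.16363003, 0.16603434]), array([0.16191076, 0.16575482])]
lid [(np.float64(0.3791), np.float64(-0.1696), 30), (np.float64(0.3823), np.float64(-0.1713), 33)]
sleeve [(np.float64(0.6903), np.float64(-0.0571), 36), (np.float64(0.6944), np.float64(-0.0563), 36)]
coverk [(np.float64(0.507), np.float64(-0.3922), 33), (np.float64(0.5111), np.float64(-0.3915), 22)]
jar [(np.float64(0.5555), np.float64(-0.0711), 22), (np.float64(0.558), np.float64(-0.0701), 21)]
```

```bash
python3 -m pendant '[{"jaw":0.2,"tx":0,"ty":0,"tz":-4,"ax":0,"ay":0,"az":0},{"jaw":0.2,"tx":0,"ty":0,"tz":-7,"ax":0,"ay":0,"az":0},{"jaw":0.2,"tx":0,"ty":0,"tz":-8.5,"ax":0,"ay":0,"az":0},{"jaw":0.2,"tx":0,"ty":0,"tz":-8.5,"ax":0,"ay":0,"az":0},{"jaw":0.2,"tx":0,"ty":0,"tz":-8.5,"ax":0,"ay":0,"az":0}]';python3 -m pendant '[{"jaw":-0.2,"tx":0,"ty":0,"tz":0,"ax":0,"ay":0,"az":0},{"jaw":-0.5,"tx":0,"ty":0,"tz":0,"ax":0,"ay":0,"az":0},{"jaw":-1,"tx":0,"ty":0,"tz":0,"ax":0,"ay":0,"az":0},{"jaw":-1,"tx":0,"ty":0,"tz":0,"ax":0,"ay":0,"az":0},{"jaw":-1,"tx":0,"ty":0,"tz":0,"ax":0,"ay":0,"az":0}]';
```

```text
clock: 23.18
position: [0.382, -0.1706, 0.0217]
ee_rot: [0.001, 0.707, 0.707, 0.0]
contact_force: [-0.5, -0.1, 0.6]
width: 0.051
gripper_force: 0.0
clock: 23.8
position: [0.3814, -0.1703, 0.0218]
ee_rot: [0.001, 0.707, 0.707, 0.0]
contact_force: [-1.1, -0.6, 6.4]
width: 0.022
gripper_force: 48.7
```

```bash
python3 -m pendant '[{"jaw":-1,"tx":0,"ty":0,"tz":3,"ax":0,"ay":0,"az":0},{"jaw":-1,"tx":0,"ty":0,"tz":9,"ax":0,"ay":0,"az":0},{"jaw":-1,"tx":0,"ty":0,"tz":15,"ax":0,"ay":0,"az":0},{"jaw":-1,"tx":0,"ty":0,"tz":19,"ax":0,"ay":0,"az":0},{"jaw":-1,"tx":5,"ty":-3,"tz":19,"ax":0,"ay":0,"az":0},{"jaw":-1,"tx":10,"ty":-6,"tz":19,"ax":0,"ay":0,"az":0},{"jaw":-1,"tx":15,"ty":-8,"tz":19,"ax":0,"ay":0,"az":0},{"jaw":-1,"tx":17.2,"ty":-8.9,"tz":19,"ax":0,"ay":0,"az":0},{"jaw":-1,"tx":17.2,"ty":-8.9,"tz":19,"ax":0,"ay":0,"az":0},{"jaw":-1,"tx":17.2,"ty":-8.9,"tz":19,"ax":0,"ay":0,"az":0}]'; python3 -m pendant '[{"jaw":-1,"tx":0,"ty":0,"tz":-1.5,"ax":0,"ay":0,"az":0},{"jaw":-1,"tx":0,"ty":0,"tz":-2.5,"ax":0,"ay":0,"az":0},{"jaw":-1,"tx":0,"ty":0,"tz":-2.9,"ax":0,"ay":0,"az":0},{"jaw":-1,"tx":0,"ty":0,"tz":-2.9,"ax":0,"ay":0,"az":0},{"jaw":-1,"tx":0,"ty":0,"tz":-2.9,"ax":0,"ay":0,"az":0}]'
```

```text
clock: 25.05
position: [0.5516, -0.2582, 0.2106]
ee_rot: [-0.001, 0.707, 0.707, -0.0]
contact_force: [-0.3, 0.7, -0.6]
width: 0.022
gripper_force: 49.4
clock: 25.68
position: [0.5531, -0.2591, 0.1821]
ee_rot: [0.0, 0.707, 0.707, 0.0]
contact_force: [0.3, -0.6, -0.7]
width: 0.022
gripper_force: 49.4
```

```bash
python3 -m pendant '[{"jaw":-1,"tx":0,"ty":0,"tz":-0.2,"ax":0,"ay":0,"az":0},{"jaw":-1,"tx":0,"ty":0,"tz":-0.35,"ax":0,"ay":0,"az":0},{"jaw":-1,"tx":0,"ty":0,"tz":-0.45,"ax":0,"ay":0,"az":0},{"jaw":-1,"tx":0,"ty":0,"tz":-0.45,"ax":0,"ay":0,"az":0}]'
```

```text
clock: 26.18
position: [0.5536, -0.2594, 0.1797]
ee_rot: [0.002, 0.707, 0.707, 0.0]
contact_force: [-1.7, 1.1, 8.9]
width: 0.0222
gripper_force: 50.3
```

```bash
python3 -m pendant '[{"jaw":-0.5,"tx":0,"ty":0,"tz":0,"ax":0,"ay":0,"az":0},{"jaw":0,"tx":0,"ty":0,"tz":0,"ax":0,"ay":0,"az":0},{"jaw":0.2,"tx":0,"ty":0,"tz":0,"ax":0,"ay":0,"az":0},{"jaw":0.2,"tx":0,"ty":0,"tz":3,"ax":0,"ay":0,"az":0},{"jaw":0.2,"tx":0,"ty":0,"tz":6,"ax":0,"ay":0,"az":0},{"jaw":0.2,"tx":-2,"ty":-6,"tz":6,"ax":0,"ay":0,"az":0},{"jaw":0.2,"tx":-4.4,"ty":-13.3,"tz":3,"ax":0,"ay":0,"az":0},{"jaw":0.2,"tx":-4.4,"ty":-13.3,"tz":-3,"ax":0,"ay":0,"az":0},{"jaw":0.2,"tx":-4.4,"ty":-13.3,"tz":-3,"ax":0,"ay":0,"az":0},{"jaw":0.2,"tx":-4.4,"ty":-13.3,"tz":-3,"ax":0,"ay":0,"az":0}]'
python3 - <<'E'
import fit
from h import *
ims,C=both()
fit.T['lid']=((.554,-.2596),.05,.163,.178,.037)
fit.T['cover']=((.509,-.392),.085,.005,.018,.056)
for k in('lid','cover','coverk','sleeve'):print(k,fit.centre(k,ims,C))
Q=[near(c,(.554,-.2596),.045,.162,.18) for c in C]
for q in Q: A=np.c_[q[:,:2]-[.554,-.2596],np.ones(len(q))]; print('lid plane',np.linalg.lstsq(A,q[:,2],rcond=None)[0],len(q))
print([np.percentile(near(c,(.554,-.26),.06,.1,.22)[:,2],[97,99]) for c in C])
E
```

```text
clock: 27.42
position: [0.5093, -0.3914, 0.1475]
ee_rot: [-0.0, 0.707, 0.707, 0.0]
contact_force: [0.6, -0.1, 0.6]
width: 0.0517
gripper_force: 0.0
lid [(np.float64(0.5518), np.float64(-0.259), 36), (np.float64(0.5541), np.float64(-0.2593), 33)]
cover [(np.float64(0.5075), np.float64(-0.3916), 36), (np.float64(0.511), np.float64(-0.3934), 29)]
coverk [(np.float64(0.5071), np.float64(-0.3918), 31), (np.float64(0.5122), np.float64(-0.3925), 25)]
sleeve [(np.float64(0.6903), np.float64(-0.0572), 36), (np.float64(0.6942), np.float64(-0.0565), 36)]
lid plane [-0.00283242  0.00268148  0.16976621] 575
lid plane [-0.01057914 -0.01574592  0.17089182] 234
[array([0.19640868, 0.19780715]), array([0.19684503, 0.19802635])]
```

```bash
python3 -m pendant '[{"jaw":0.2,"tx":0.1,"ty":-0.1,"tz":-5,"ax":0,"ay":0,"az":0},{"jaw":0.2,"tx":0.1,"ty":-0.1,"tz":-10,"ax":0,"ay":0,"az":0},{"jaw":0.2,"tx":0.1,"ty":-0.1,"tz":-12.6,"ax":0,"ay":0,"az":0},{"jaw":0.2,"tx":0.1,"ty":-0.1,"tz":-12.6,"ax":0,"ay":0,"az":0},{"jaw":-0.2,"tx":0.1,"ty":-0.1,"tz":-12.6,"ax":0,"ay":0,"az":0},{"jaw":-0.5,"tx":0.1,"ty":-0.1,"tz":-12.6,"ax":0,"ay":0,"az":0},{"jaw":-1,"tx":0.1,"ty":-0.1,"tz":-12.6,"ax":0,"ay":0,"az":0},{"jaw":-1,"tx":0.1,"ty":-0.1,"tz":-12.6,"ax":0,"ay":0,"az":0},{"jaw":-1,"tx":0.1,"ty":-0.1,"tz":-12.6,"ax":0,"ay":0,"az":0}]' 60
```

```text
clock: 28.65
position: [0.5111, -0.3939, 0.0243]
ee_rot: [0.002, 0.707, 0.707, 0.0]
contact_force: [-1.1, 0.5, 6.1]
width: 0.0215
gripper_force: 58.5
```

```bash
python3 -m pendant '[{"jaw":-1,"tx":0,"ty":0,"tz":4,"ax":0,"ay":0,"az":0},{"jaw":-1,"tx":-2,"ty":0,"tz":9,"ax":0,"ay":0,"az":0},{"jaw":-1,"tx":-6,"ty":0,"tz":13,"ax":0,"ay":0,"az":0},{"jaw":-1,"tx":-11,"ty":1,"tz":15,"ax":0,"ay":0,"az":0},{"jaw":-1,"tx":-13,"ty":5,"tz":15,"ax":0,"ay":0,"az":0},{"jaw":-1,"tx":-13,"ty":10,"tz":15,"ax":0,"ay":0,"az":0},{"jaw":-1,"tx":-13,"ty":15,"tz":15,"ax":0,"ay":0,"az":0},{"jaw":-1,"tx":-13,"ty":20,"tz":15,"ax":0,"ay":0,"az":0},{"jaw":-1,"tx":-13,"ty":25,"tz":15,"ax":0,"ay":0,"az":0},{"jaw":-1,"tx":-13,"ty":30,"tz":15,"ax":0,"ay":0,"az":0}]'; python3 -m pendant '[{"jaw":-1,"tx":1,"ty":5,"tz":0,"ax":0,"ay":0,"az":0},{"jaw":-1,"tx":2,"ty":10,"tz":0,"ax":0,"ay":0,"az":0},{"jaw":-1,"tx":3,"ty":15,"tz":0,"ax":0,"ay":0,"az":0},{"jaw":-1,"tx":4,"ty":20,"tz":0,"ax":0,"ay":0,"az":0},{"jaw":-1,"tx":6,"ty":25,"tz":0,"ax":0,"ay":0,"az":0},{"jaw":-1,"tx":7,"ty":30,"tz":0,"ax":0,"ay":0,"az":0},{"jaw":-1,"tx":8.2,"ty":34.1,"tz":0,"ax":0,"ay":0,"az":0},{"jaw":-1,"tx":8.2,"ty":34.1,"tz":0,"ax":0,"ay":0,"az":0},{"jaw":-1,"tx":8.2,"ty":34.1,"tz":0,"ax":0,"ay":0,"az":0},{"jaw":-1,"tx":8.2,"ty":34.1,"tz":0,"ax":0,"ay":0,"az":0}]'
```

```text
clock: 29.9
position: [0.3799, -0.0914, 0.1724]
ee_rot: [0.001, 0.707, 0.707, 0.001]
contact_force: [1.1, -0.2, -1.6]
width: 0.0214
gripper_force: 59.7
clock: 31.15
position: [0.4614, 0.2471, 0.1716]
ee_rot: [0.0, 0.708, 0.707, -0.0]
contact_force: [-0.2, -1.0, -2.6]
width: 0.0213
gripper_force: 59.7
```

```bash
python3 - <<'E'
import fit
from h import *
ims,C=both()
fit.T['cov']=((.462,.248),.08,.13,.18,.056); print(fit.centre('cov',ims,C))
q=near(C[1],(.462,.248),.09,.13,.23);print(np.percentile(q[:,2],[1,5,20,50,90]))
print(manip.get_state()['position'],manip.get_state()['width'], fit.centre('sleeve',ims,C))
cv2.imwrite('pics/s2.png',cv2.resize(ims[1]['pixels'][110:310,230:490],(780,600)))
E
```

```text
[(np.float64(0.4595), np.float64(0.2487), 22), (np.float64(0.4627), np.float64(0.249), 32)]
[0.15651785 0.15816642 0.15934027 0.16058091 0.1982593 ]
[0.46165531 0.24711838 0.17160623] 0.021295535411245892 [(np.float64(0.6903), np.float64(-0.0571), 36), (np.float64(0.6941), np.float64(-0.0566), 36)]
```

View pics/s2.png

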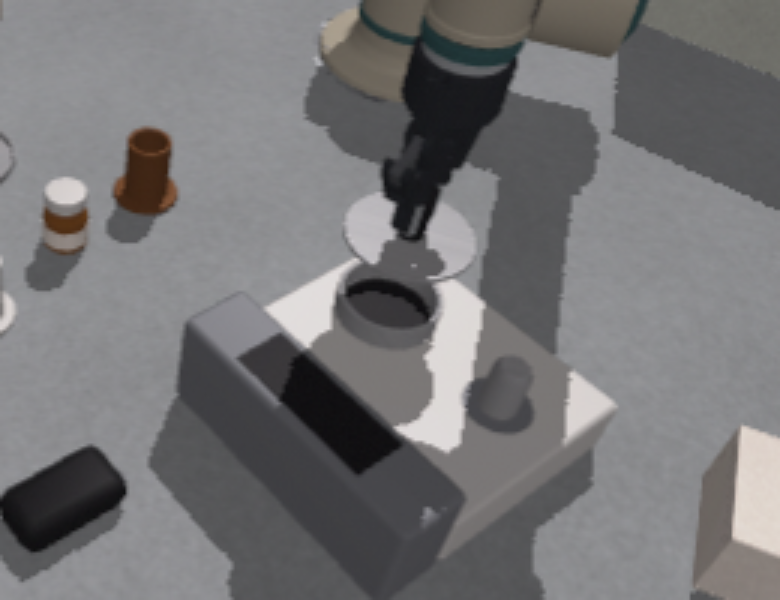

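The cover hangs level at (410,240) above the well at (388,300). The measured centres agree to about 1 mm, so I lower it.

```bash
python3 -m pendant '[{"jaw":-1,"tx":0.05,"ty":0,"tz":-3,"ax":0,"ay":0,"az":0},{"jaw":-1,"tx":0.05,"ty":0,"tz":-5,"ax":0,"ay":0,"az":0},{"jaw":-1,"tx":0.05,"ty":0,"tz":-6,"ax":0,"ay":0,"az":0},{"jaw":-1,"tx":0.05,"ty":0,"tz":-6.5,"ax":0,"ay":0,"az":0},{"jaw":-1,"tx":0.05,"ty":0,"tz":-6.8,"ax":0,"ay":0,"az":0},{"jaw":-1,"tx":0.05,"ty":0,"tz":-6.9,"ax":0,"ay":0,"az":0},{"jaw":-1,"tx":0.05,"ty":0,"tz":-6.9,"ax":0,"ay":0,"az":0}]'
```

```text
clock: 32.12
position: [0.4626, 0.2483, 0.1027]
ee_rot: [0.0, 0.707, 0.707, 0.0]
contact_force: [-0.2, -0.3, -2.6]
width: 0.0213
gripper_force: 59.7
```

```bash
python3 -m pendant '[{"jaw":-1,"tx":0,"ty":0,"tz":-0.1,"ax":0,"ay":0,"az":0},{"jaw":-1,"tx":0,"ty":0,"tz":-0.2,"ax":0,"ay":0,"az":0},{"jaw":-1,"tx":0,"ty":0,"tz":-0.25,"ax":0,"ay":0,"az":0},{"jaw":-1,"tx":0,"ty":0,"tz":-0.25,"ax":0,"ay":0,"az":0}]'
```

```text
clock: 32.62
position: [0.4626, 0.2483, 0.1013]
ee_rot: [0.0, 0.707, 0.707, 0.001]
contact_force: [-2.1, -1.5, 6.6]
width: 0.0213
gripper_force: 60.6
```

```bash
python3 -m pendant '[{"jaw":-0.5,"tx":0,"ty":0,"tz":0,"ax":0,"ay":0,"az":0},{"jaw":0,"tx":0,"ty":0,"tz":0,"ax":0,"ay":0,"az":0},{"jaw":0.2,"tx":0,"ty":0,"tz":0,"ax":0,"ay":0,"az":0},{"jaw":0.2,"tx":0,"ty":0,"tz":4,"ax":0,"ay":0,"az":0},{"jaw":0.5,"tx":0,"ty":0,"tz":9,"ax":0,"ay":0,"az":0},{"jaw":1,"tx":4,"ty":-5,"tz":9,"ax":0,"ay":0,"az":0},{"jaw":1,"tx":8,"ty":-10,"tz":9,"ax":0,"ay":0,"az":0},{"jaw":1,"tx":12,"ty":-15,"tz":9,"ax":0,"ay":0,"az":0},{"jaw":1,"tx":15,"ty":-20,"tz":9,"ax":0,"ay":0,"az":0},{"jaw":1,"tx":19,"ty":-25,"tz":9,"ax":0,"ay":0,"az":0}]'; python3 -m pendant '[{"jaw":1,"tx":4,"ty":-5.5,"tz":0,"ax":0,"ay":0,"az":0},{"jaw":1,"tx":4,"ty":-5.5,"tz":0,"ax":0,"ay":0,"az":0},{"jaw":1,"tx":4,"ty":-5.5,"tz":0,"ax":0,"ay":0,"az":0},{"jaw":1,"tx":4,"ty":-5.5,"tz":0,"ax":0,"ay":0,"az":0}]'
python3 - <<'E'
import fit
from h import *
ims,C=both()
fit.T['cov']=((.462,.248),.08,.083,.097,.056)
for k in('cov','sleeve','flange','spig'):print(k,fit.centre(k,ims,C))
q=near(C[0],(.462,.248),.055,.083,.097); A=np.c_[q[:,:2]-[.462,.248],np.ones(len(q))]; print('plane',np.linalg.lstsq(A,q[:,2],rcond=None)[0],len(q))
c=C[1]
for g in((.69,-.056),):
    print(np.percentile(near(c,g,.05,.02,.12)[:,2],[90,97]))
E
```

```text
clock: 33.88
position: [0.652, -0.0023, 0.1897]
ee_rot: [-0.0, 0.707, 0.707, 0.0]
contact_force: [0.5, 1.4, 0.5]
width: 0.0852
gripper_force: 0.0
clock: 34.38
position: [0.6903, -0.054, 0.1898]
ee_rot: [-0.001, 0.707, 0.707, -0.0]
contact_force: [-0.2, -0.3, -0.9]
width: 0.0851
gripper_force: 0.0
cov [(np.float64(0.4608), np.float64(0.249), 36), (np.float64(0.464), np.float64(0.25), 36)]
sleeve [(np.float64(0.6906), np.float64(-0.0595), 13), (np.float64(0.6943), np.float64(-0.0564), 36)]
flange [(np.float64(0.6913), np.float64(-0.059), 15), (np.float64(0.6925), np.float64(-0.0567), 28)]
spig [(np.float64(0.4838), np.float64(0.3766), 13), (np.float64(0.4876), np.float64(0.3773), 20)]
plane [ 0.00056751 -0.00121887  0.08917619] 1191
[0.07446089 0.07572664]
```

```bash
python3 -m pendant '[{"jaw":1,"tx":0.2,"ty":-0.25,"tz":-5,"ax":0,"ay":0,"az":0},{"jaw":1,"tx":0.2,"ty":-0.25,"tz":-10,"ax":0,"ay":0,"az":0},{"jaw":1,"tx":0.2,"ty":-0.25,"tz":-14,"ax":0,"ay":0,"az":0},{"jaw":1,"tx":0.2,"ty":-0.25,"tz":-15.3,"ax":0,"ay":0,"az":0},{"jaw":1,"tx":0.2,"ty":-0.25,"tz":-15.3,"ax":0,"ay":0,"az":0},{"jaw":0.3,"tx":0.2,"ty":-0.25,"tz":-15.3,"ax":0,"ay":0,"az":0},{"jaw":0,"tx":0.2,"ty":-0.25,"tz":-15.3,"ax":0,"ay":0,"az":0},{"jaw":-1,"tx":0.2,"ty":-0.25,"tz":-15.3,"ax":0,"ay":0,"az":0},{"jaw":-1,"tx":0.2,"ty":-0.25,"tz":-15.3,"ax":0,"ay":0,"az":0},{"jaw":-1,"tx":0.2,"ty":-0.25,"tz":-15.3,"ax":0,"ay":0,"az":0}]' 50
```

```text
clock: 35.72
position: [0.6945, -0.0582, 0.0391]
ee_rot: [0.002, 0.707, 0.707, 0.001]
contact_force: [0.0, -0.1, 6.6]
width: 0.0464
gripper_force: 51.8
```

```bash
python3 -m pendant '[{"jaw":-1,"tx":0,"ty":0,"tz":5,"ax":0,"ay":0,"az":0},{"jaw":-1,"tx":0,"ty":0,"tz":11,"ax":0,"ay":0,"az":0},{"jaw":-1,"tx":0,"ty":0,"tz":16,"ax":0,"ay":0,"az":0},{"jaw":-1,"tx":-2,"ty":5,"tz":16,"ax":0,"ay":0,"az":0},{"jaw":-1,"tx":-4,"ty":10,"tz":16,"ax":0,"ay":0,"az":0},{"jaw":-1,"tx":-7,"ty":15,"tz":16,"ax":0,"ay":0,"az":0},{"jaw":-1,"tx":-9,"ty":20,"tz":16,"ax":0,"ay":0,"az":0},{"jaw":-1,"tx":-12,"ty":25,"tz":16,"ax":0,"ay":0,"az":0},{"jaw":-1,"tx":-14,"ty":30,"tz":16,"ax":0,"ay":0,"az":0},{"jaw":-1,"tx":-16,"ty":35,"tz":16,"ax":0,"ay":0,"az":0}]'; python3 -m pendant '[{"jaw":-1,"tx":-4.6,"ty":8.4,"tz":0,"ax":0,"ay":0,"az":0},{"jaw":-1,"tx":-4.6,"ty":8.4,"tz":0,"ax":0,"ay":0,"az":0},{"jaw":-1,"tx":-4.6,"ty":8.4,"tz":0,"ax":0,"ay":0,"az":0},{"jaw":-1,"tx":-4.6,"ty":8.4,"tz":0,"ax":0,"ay":0,"az":0},{"jaw":-1,"tx":-4.6,"ty":8.4,"tz":0,"ax":0,"ay":0,"az":0}]'
python3 - <<'E'
import fit
from h import *
ims,C=both()
fit.T['flg']=((.486,.377),.06,.14,.17,.036);fit.T['tube']=((.486,.377),.035,.172,.2,.024)
for k in('flg','tube'):print(k,fit.centre(k,ims,C))
q=near(C[1],(.486,.377),.06,.125,.19);print(np.percentile(q[:,2],[1,5,20]))
print(manip.get_state()['position'],manip.get_state()['width'])
cv2.imwrite('pics/s3.png',cv2.resize(ims[1]['pixels'][110:310,230:490],(780,600)))
E
```

```text
clock: 36.98
position: [0.5322, 0.2935, 0.1973]
ee_rot: [0.0, 0.707, 0.707, 0.0]
contact_force: [1.0, 0.2, -0.7]
width: 0.0465
gripper_force: 51.8
clock: 37.6
position: [0.4879, 0.375, 0.1969]
ee_rot: [0.0, 0.708, 0.707, -0.0]
contact_force: [0.4, -0.3, -0.1]
width: 0.0462
gripper_force: 51.8
flg [(np.float64(0.4864), np.float64(0.3735), 30), (np.float64(0.4878), np.float64(0.3768), 27)]
tube [(np.float64(0.4878), np.float64(0.373), 30), (np.float64(0.4894), np.float64(0.377), 19)]
[0.15853401 0.16106354 0.16294552]
[0.48787679 0.37502887 0.1968803 ] 0.046334702571102455
```

View pics/s3.png

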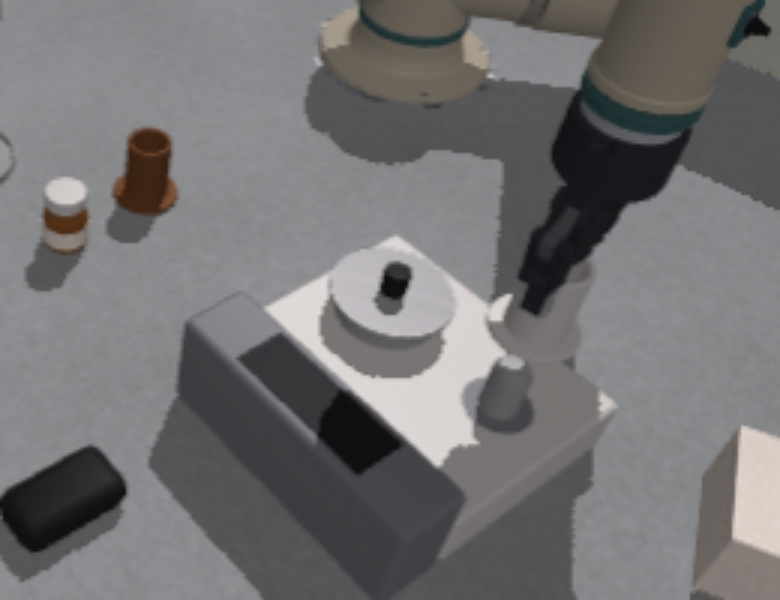

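The sleeve hangs upright at (540,310) over the spigot at (503,395), the centres are within about 2 mm, and the cover sits flat on the well at (392,290). I lower the sleeve with small corrections.

```bash
python3 -m pendant '[{"jaw":-1,"tx":-0.1,"ty":0.1,"tz":-3,"ax":0,"ay":0,"az":0},{"jaw":-1,"tx":-0.1,"ty":0.1,"tz":-4.5,"ax":0,"ay":0,"az":0},{"jaw":-1,"tx":-0.1,"ty":0.1,"tz":-5,"ax":0,"ay":0,"az":0},{"jaw":-1,"tx":-0.1,"ty":0.1,"tz":-5.5,"ax":0,"ay":0,"az":0},{"jaw":-1,"tx":-0.1,"ty":0.1,"tz":-5.8,"ax":0,"ay":0,"az":0},{"jaw":-1,"tx":-0.1,"ty":0.1,"tz":-5.8,"ax":0,"ay":0,"az":0}]'
```

```text
clock: 38.45
position: [0.4863, 0.3772, 0.1391]
ee_rot: [0.0, 0.707, 0.707, 0.0]
contact_force: [-0.0, 0.1, -0.8]
width: 0.0464
gripper_force: 51.8
```

```bash
python3 -m pendant '[{"jaw":-1,"tx":0,"ty":0,"tz":-0.7,"ax":0,"ay":0,"az":0},{"jaw":-1,"tx":0,"ty":0,"tz":-1.4,"ax":0,"ay":0,"az":0},{"jaw":-1,"tx":0,"ty":0,"tz":-2.1,"ax":0,"ay":0,"az":0},{"jaw":-1,"tx":0,"ty":0,"tz":-2.8,"ax":0,"ay":0,"az":0},{"jaw":-1,"tx":0,"ty":0,"tz":-3.4,"ax":0,"ay":0,"az":0},{"jaw":-1,"tx":0,"ty":0,"tz":-3.7,"ax":0,"ay":0,"az":0},{"jaw":-1,"tx":0,"ty":0,"tz":-3.7,"ax":0,"ay":0,"az":0}]'
```

```text
clock: 39.33
position: [0.4861, 0.377, 0.1016]
ee_rot: [-0.0, 0.707, 0.707, -0.0]
contact_force: [0.1, -0.3, -1.0]
width: 0.0463
gripper_force: 51.8
```

```bash
python3 -m pendant '[{"jaw":-1,"tx":0,"ty":0,"tz":-0.2,"ax":0,"ay":0,"az":0},{"jaw":-1,"tx":0,"ty":0,"tz":-0.35,"ax":0,"ay":0,"az":0},{"jaw":-1,"tx":0,"ty":0,"tz":-0.5,"ax":0,"ay":0,"az":0},{"jaw":-1,"tx":0,"ty":0,"tz":-0.5,"ax":0,"ay":0,"az":0}]'; python3 -m pendant '[{"jaw":0.2,"tx":0,"ty":0,"tz":0,"ax":0,"ay":0,"az":0},{"jaw":0.6,"tx":0,"ty":0,"tz":0,"ax":0,"ay":0,"az":0},{"jaw":1,"tx":0,"ty":0,"tz":0,"ax":0,"ay":0,"az":0},{"jaw":1,"tx":0,"ty":0,"tz":2,"ax":0,"ay":0,"az":0},{"jaw":1,"tx":0,"ty":0,"tz":7,"ax":0,"ay":0,"az":0},{"jaw":1,"tx":0,"ty":0,"tz":12,"ax":0,"ay":0,"az":0},{"jaw":1,"tx":-10,"ty":6,"tz":12,"ax":0,"ay":0,"az":0},{"jaw":1,"tx":-15,"ty":12,"tz":12,"ax":0,"ay":0,"az":0},{"jaw":1,"tx":-15,"ty":12,"tz":12,"ax":0,"ay":0,"az":0},{"jaw":1,"tx":-15,"ty":12,"tz":12,"ax":0,"ay":0,"az":0}]'; python3 -m pendant '[{"jaw":1,"tx":0,"ty":0,"tz":0,"ax":0,"ay":0,"az":0},{"jaw":1,"tx":0,"ty":0,"tz":0,"ax":0,"ay":0,"az":0}]'
python3 - <<'E'
import fit
from h import *
ims,C=both()
fit.T['flg']=((.486,.377),.06,.063,.07,.036);fit.T['tube']=((.486,.377),.035,.09,.15,.024)
fit.T['lid']=((.554,-.2596),.05,.163,.178,.037)
fit.T['cov']=((.462,.248),.08,.083,.097,.056)
for k in('flg','tube','lid','cov','jar'):print(k,fit.centre(k,ims,C))
for g in((.486,.377,.03,.1,.16),(.554,-.2596,.045,.162,.18),(.462,.249,.055,.083,.097)):
  for c in C:
    q=near(c,g[:2],*g[2:]); A=np.c_[q[:,:2]-g[:2],np.ones(len(q))]; print(g,np.round(np.percentile(q[:,2],[50,90,97]),4),np.round(np.linalg.lstsq(A,q[:,2],rcond=None)[0],3))
cv2.imwrite('pics/s4.png',cv2.resize(ims[1]['pixels'][80:320,130:450],(800,600)))
E
```

```text
clock: 39.83
position: [0.4863, 0.3772, 0.099]
ee_rot: [0.0, 0.707, 0.707, 0.001]
contact_force: [-2.7, -1.6, 9.3]
width: 0.0465
gripper_force: 52.7
clock: 41.08
position: [0.3327, 0.4994, 0.2166]
ee_rot: [-0.001, 0.705, 0.709, -0.0]
contact_force: [0.5, -0.0, -0.6]
width: 0.0854
gripper_force: 0.0
clock: 41.32
position: [0.3374, 0.4962, 0.2166]
ee_rot: [0.0, 0.708, 0.707, -0.0]
contact_force: [-1.6, -0.2, -0.6]
width: 0.0851
gripper_force: 0.0
flg [(np.float64(0.4843), np.float64(0.375), 28), (np.float64(0.486), np.float64(0.3802), 29)]
tube [(np.float64(0.4847), np.float64(0.3768), 36), (np.float64(0.4877), np.float64(0.3794), 35)]
lid [(np.float64(0.5518), np.float64(-0.259), 36), (np.float64(0.5545), np.float64(-0.2597), 33)]
cov [(np.float64(0.4608), np.float64(0.2491), 36), (np.float64(0.4637), np.float64(0.25), 36)]
jar [(np.float64(0.5556), np.float64(-0.0715), 21), (np.float64(0.5586), np.float64(-0.0701), 21)]
(0.486, 0.377, 0.03, 0.1, 0.16) [0.1199 0.1349 0.1357] [ 0.018 -0.03   0.121]
(0.486, 0.377, 0.03, 0.1, 0.16) [0.1221 0.1349 0.1364] [-0.087 -0.017  0.122]
(0.554, -0.2596, 0.045, 0.162, 0.18) [0.1698 0.172  0.1731] [0.007 0.002 0.17 ]
(0.554, -0.2596, 0.045, 0.162, 0.18) [0.1707 0.1732 0.1766] [-0.027 -0.016  0.171]
(0.462, 0.249, 0.055, 0.083, 0.097) [0.089  0.0914 0.0926] [-0.002 -0.     0.089]
(0.462, 0.249, 0.055, 0.083, 0.097) [0.09   0.0917 0.0924] [0.002 0.    0.09 ]
```

View pics/s4.png

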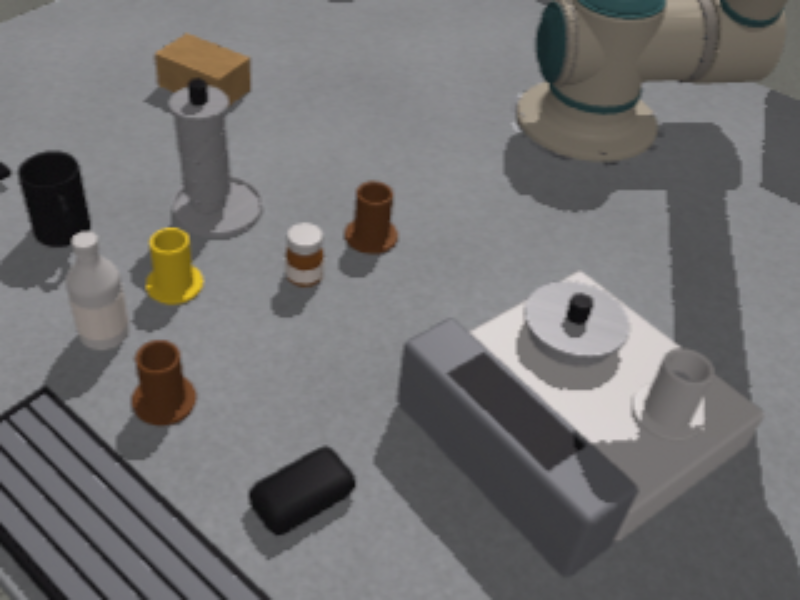

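The final view shows the stack upright with its level lid at (200,140), the jar untouched at (304,255), and the cover flat on the well at (577,318). The sleeve is down on the spigot at (675,390), with its top at 135 mm as expected. I'm handing in.

```bash
python3 -c "
from rig import manip
print(manip.sign_off())"
```

```text
the job is handed in; nothing more can be done
None
```

I handed the job in at about 41 s: the three loose cups are nested on the tray cup with the lid level on top, the cover is seated on the well, the sleeve is fully down on the spigot, and the jar was not moved; the last camera check agreed, but sign-off returned no verdict.

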